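Plant the dressed plug with the spring tongs

ROBOT

A 6-joint arm with a two-finger parallel gripper is mounted at the origin on the work surface. World frame = base frame: x ahead of the robot, y to its left, z up, the work surface at z = 0. Lengths are in m, angles in rad, forces in N, time in s.
With the tool pointing down it reaches from about 0.375 to 0.9 m from the base axis. Payload 3.1 kg.
Tool frame: the origin (TCP) lies on the centre line of the jaws, within the pads' length; the fingertips stand 11 mm ahead of it and the grasp point (between the pads) lies 8 mm behind it (ctrl.tip_extent is the distance from the TCP to the fingertips, in m); z points along the fingers, y is the direction in which the jaws open and shut (so a half turn about z gives the same grasp; the last joint's range is limited). The gripper opens to 87 mm and grips with 3 to 60 N. Pads are 19 mm wide; open, the fingers measure 117 mm over their backs; the gripper's body (75 mm by 190 mm) begins 51 mm behind the grasp point.
Start: joints at [1.119, 0.527, 1.433, -0, 1.181, -0.178], TCP at [0.168, 0.602, 0.234] pointing down, gripper open.
Joint ranges: [-3.08, 3.08], [-0.75, 2.2], [0.22, 2.44], [-1.43, 4.57], [0, 2.65], [-2.85, 2.85]. Speed limits (rad/s): [2.79, 2.79, 3.14, 3.14, 3.14, 3.14].

INTERFACE

Orientations are given as a rotation vector (axis times angle).
In Python, from station import ctrl gives the robot as it stands. The module is installed in compiled form; this text tells all that it offers.
- The arm moves only by the shell command python3 -m jog 'ROWS'. ROWS is JSON, a list of rows, each a list of 5 numbers: the opening in per cent of the stroke, from 0 (shut) to 100 (fully open), then the shift along the tool's x, y, z in m, then the turn about the tool's z in degrees. A call has 1 to 20 rows; each row is the pose to reach, as a shift and turn from the pose commanded when the call began, along the tool's axes at that moment; what a row does not reach only later rows make up. A row lasts 1/10 s, in which the tool goes at most 50 mm and 8.59 degrees, less where a joint would pass 70% of its speed; a pose out of reach is approached as far as the arm can. A call with a gripper value outside its range is refused whole. The fingers move at their own pace and stop on an object; the grip force is fixed at half the most. Time passes only in rows, so rows that repeat a pose let the fingers close. It gives the time, the measured TCP pose, the force and the opening at its end, in the units of the state.
- ctrl.read_state(): the state, without advancing time (a new reading comes with each control period).
- ctrl.snapshot(name): name is "scene" or "side" or "wrist"; returns the picture (420x560x3 uint8, red, green, blue); there is no depth.
- ctrl.camera_model(name): a dict with "intrinsics" (3x3 intrinsics, pixels), "eye" and "attitude" of the camera in the world. Camera axes: x right, y down, z forward; pixel columns grow to the right and rows downward; lengths in m; the calibration is good to about 2 mm. The wrist camera is an equidistant fisheye: a pixel r from the principal point sees the ray r / f radians off the axis. A picture is of the moment at which its call begins: read the wrist's pose just before it. camera_model takes no time and is no camera call; for the wrist camera it gives the pose at the moment of the call.
- ctrl.job_done(): hands the job in, once; it reports no verdict.
Trained networks look in the newest picture that a camera, given by its name, has taken for a name from the list of things; names that differ only in an ending like _2 or _b are one class to them, and where a whole thing is asked for, a point or a joint stands for the part that bears it (a point fixed in the world has none). Each returns a list of dicts, best first, with "confidence" (0 to 1); they miss things now and then, are a little off and sometimes report something else, mostly with a low value. They report only what shows in the picture. A call takes as long as a camera call.
- ctrl.masks_of(query, camera): "mask" (420x560 bool, what is visible of it) and "at" ([row, column] in pixels, amid what is visible of it).
The state is a dict: "t": time; "joints": joint angles; "dq": joint speeds; "effort": joint torques, N m; "eef_pos": TCP position; "tool_rot": TCP orientation; "wrist_force": force on the tool from outside, world axes, zero at the start; "wrist_torque": the same for the moment, N m; "gripper_width": finger opening in m.
Only numpy, scipy, OpenCV 4.12 (cv2) and the standard library are available. Lean on these libraries where they do the work, as an engineer would, in place of code of your own. Each camera call takes 0.05 s, during which the arm holds its last target.

TASK

The red plug on the black supply tray is dressed with fungicide, so do not touch it with the robot's fingers: take the spring tongs out of the green caddy, squeeze them shut on the red plug, carry it to the empty white cell of the growing tray and set it down on the cell's floor, upright and near its middle, before letting the tongs open (do not drop it). Then stand the tongs back in the green caddy and let go. Leave the two straw-coloured plugs where they stand.

Things in the scene. Friction and masses are not known exactly. Their poses are not given: they have to be found in the camera images.
- tongs: Spring tongs, 134 mm tall, 90 g, standing in the green caddy. Origin midway between the blade tips; z up, y the closing line, x along the blades' width. Two upright parallel steel legs 4 mm thick, 20 mm wide (lowest 40 mm: blades 28 mm wide), outer faces flat. Sprung open: 56 mm over the legs, 48 mm clear gap (gap = outer width - 8 mm always). Black head between legs, 30 mm in y, 116 to 134 mm up.
- tongs_grip (a point): Point midway between the blue grip panels (outer faces of the legs, 18 mm wide, 36 mm tall), 98 mm straight above the tongs' origin, axes as the tongs: pinch here from above, closing along y. Pinched to about 50 mm over the legs, the tongs are carried with the blades still open; a squeeze of 15 to 20 N grips a plug; opening the pinch again to 50 mm frees it.
- tongs_left (a joint): Inward travel of one leg of the tongs in m, 0 sprung open; the other leg mirrors it, so outer width = 56 mm - twice this. 10 mm with a plug between the blades (36 mm outer width), stop at 14 mm. Spring force on each leg: about 3 N at 0, 4.5 N at 3 mm, 7 N at 10 mm.
- plug_red: Red hard-pressed plug, upright cylinder, diameter 28 mm, height 34 mm, 25 g, loose. Origin at the centre of its underside, z up. Stands on the floor (4 mm thick) of the flat black supply tray, 280 by 120 mm, rim 12 mm high, in a row with two straw-coloured plugs about 85 mm apart along the tray's length; its place in the row varies.
- cell_empty: Empty white square cell, outside 74 by 74 mm, 26 mm high, 64 by 64 mm clear inside; fixed. Origin at the centre of its underside, 8 mm above the bench; z up, x and y along its sides. Floor 5 mm and rim 26 mm above the origin. One of a row of three, 78 mm apart along x; the other two are full of soil with seedlings that reach 60 mm above the origin. Its place in the row varies.
- caddy: Green open caddy on the bench, outside 66 mm (x) by 94 mm (y), 55 mm high, walls and floor 5 mm thick, so 56 by 84 mm clear; fixed. Origin at the centre of its underside, z up. The tongs start standing in it with their y along its y.
- plug_plain1: Straw-coloured plug, same size as the red one, to be left alone. Origin at the centre of its underside.
- plug_plain2: The other straw-coloured plug, same size, to be left alone. Origin at the centre of its underside.

How it is judged:
On the way, in this order (a step that is already met when the one before it is completed fails the run):
1. the tongs are held clear above the caddy (blade tips over 65 mm above the bench) (height (world z) of tongs above 0.065 m and contact force between tongs and the fingers above 0.5 N), for 0.1 s.
2. the red plug is lifted between the blades of the tongs (underside over 40 mm above the bench) (height (world z) of plug_red above 0.04 m and contact force between tongs and plug_red above 0.5 N), for 0.2 s.
3. the red plug, still in the tongs, is down in the empty cell (underside within 12 mm of the cell's floor) (z of plug_red in the frame of cell_empty below 0.017 m and horizontal distance between plug_red and cell_empty below 0.02 m and contact force between tongs and plug_red above 0.5 N), for 0.05 s.
At the end, for the whole second after the job is handed in: The red plug stands at rest on the empty cell's floor, upright within 10 degrees, within 18 mm of its middle; the tongs rest in the caddy, tips within 35 mm of its middle and 25 mm of its underside, leaning under 30 degrees; each straw-coloured plug is within 15 mm of its start (horizontal distance between plug_red and cell_empty below 0.018 m and z of plug_red in the frame of cell_empty below 0.009 m and angle between plug_red's own z axis and vertical below 0.17 rad and linear speed of each of plug_red, tongs below 0.02 m/s and horizontal distance between tongs and caddy below 0.035 m and z of tongs in the frame of caddy below 0.025 m and angle between tongs's own z axis and vertical below 0.55 rad and distance of each of plug_plain1, plug_plain2 from where it was at the start of the episode below 0.015 m); the robot touches nothing.
It fails at once if the robot's fingers touch the red plug (contact force between the fingers and plug_red above 0.3 N).
It fails at once if a straw-coloured plug is moved more than 15 mm (distance of any of plug_plain1, plug_plain2 from where it was at the start of the episode above 0.015 m).
It also fails if it takes over 48 s, if anything falls off the work surface, if the arm or the gripper's body presses on something with over 40 N, if the wrist force passes 120 N, or if a joint passes its speed limit or range.

## Working session

There is one attempt and no reset: what is moved stays moved. The work goes in short steps, Python scripts to look and compute and a shell command to move; the robot and the scene stay as the last step left them, time stands still between calls to the robot, and variables do not carry over. Pictures are saved under pics/ and viewed, and the job is handed in when it is done.

```bash
mkdir -p pics
cat > h.py <<'E'
import numpy as np, cv2
from station import ctrl
def snap(n,f):
    im=ctrl.snapshot(n); cv2.imwrite('pics/'+f,cv2.cvtColor(im,cv2.COLOR_RGB2BGR)); return im
E
python3 - <<'E'
from h import *
s=ctrl.read_state(); print({k:np.round(v,3) for k,v in s.items()})
for n in ('scene','side','wrist'):
    snap(n,n+'0.png'); m=ctrl.camera_model(n); print(n,m)
    for q in ('tongs','plug_red','cell_empty','caddy','plug_plain1'):
        for r in ctrl.masks_of(q,n)[:3]: print(q,round(r['confidence'],2),np.round(r['at']),r['mask'].sum())
E
```

```text
{'t': np.float64(0.0), 'joints': array([ 1.119,  0.528,  1.434, -0.   ,  1.181, -0.178]), 'dq': array([ 0.002, -0.   ,  0.   , -0.002, -0.001,  0.   ]), 'effort': array([-1.0000e-03, -4.4005e+01, -1.7659e+01,  6.3000e-02,  5.8000e-02,
       -0.0000e+00]), 'eef_pos': array([0.168, 0.601, 0.233]), 'tool_rot': array([-4.270e-01, -3.112e+00,  3.000e-03]), 'wrist_force': array([-0.059, -0.186, -0.622]), 'wrist_torque': array([-0.027, -0.008, -0.021]), 'gripper_width': np.float64(0.087)}
scene {'intrinsics': array([[511.51987958,   0.        , 281.53210968],
       [  0.        , 511.51987958, 207.77048068],
       [  0.        ,   0.        ,   1.        ]]), 'eye': array([0.95014161, 0.42324996, 0.78988592]), 'attitude': array([-0.97126164, -2.54425464,  0.96086172])}
tongs 0.91 [128. 232.] 819
cell_empty 0.72 [309. 426.] 1863
cell_empty 0.66 [251. 289.] 265
plug_plain1 0.57 [250. 289.] 259
plug_plain1 0.5 [272. 258.] 307
side {'intrinsics': array([[393.81489762,   0.        , 276.64480841],
       [  0.        , 393.81489762, 210.60963211],
       [  0.        ,   0.        ,   1.        ]]), 'eye': array([0.46737981, 0.51637992, 0.642071  ]), 'attitude': array([-0.21087296,  2.86177295, -1.15828336])}
tongs 0.92 [139. 325.] 471
tongs 0.32 [240. 269.] 243
plug_red 0.75 [245. 316.] 227
plug_red 0.58 [144. 324.] 277
cell_empty 0.7 [368. 295.] 2496
caddy 0.55 [163. 323.] 847
plug_plain1 0.63 [245. 314.] 214
plug_plain1 0.6 [242. 268.] 247
plug_plain1 0.58 [236. 227.] 220
wrist {'intrinsics': array([[325.1922621 ,   0.        , 279.62851448],
       [  0.        , 325.1922621 , 212.08171723],
       [  0.        ,   0.        ,   1.        ]]), 'eye': array([0.08698666, 0.62420599, 0.38493059]), 'attitude': array([2.29947337, 1.74368279, 0.26987131])}
caddy 0.62 [395.   4.] 98
```

View pics/scene0.png

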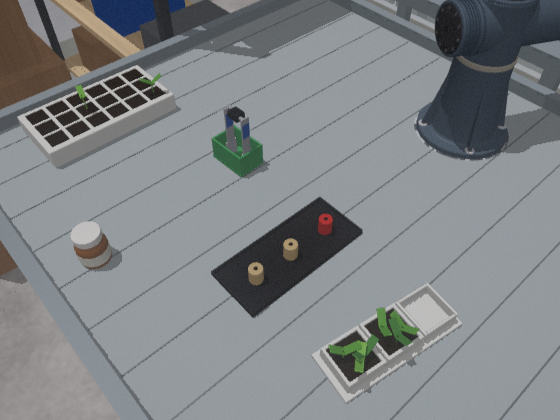

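View pics/side0.png

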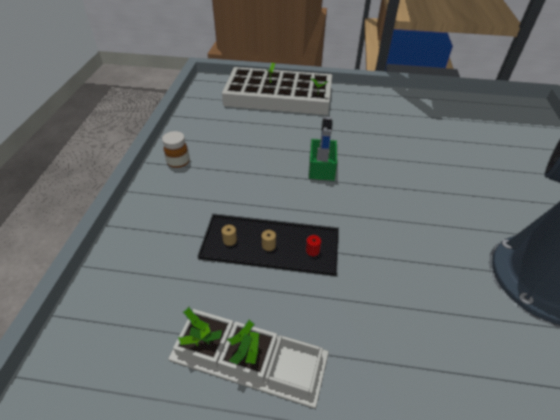

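View pics/wrist0.png

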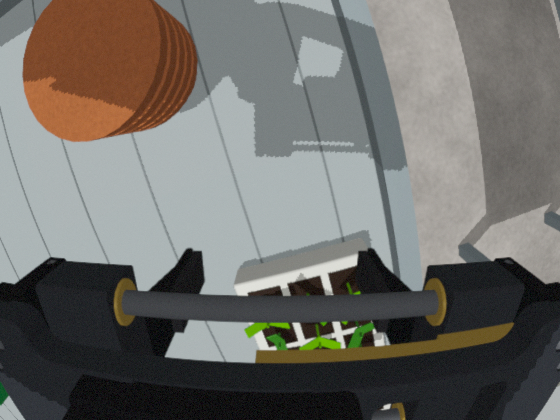

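The scene and side views agree. The red plug is nearest the base end of the tray (scene 325,225; side 314,245). The empty cell is at the base end of its row (scene 428,314; side 297,368). The tongs stand in the caddy (scene 237,145). Next I localise by fitting known shapes.

```bash
cat >> h.py <<'E'
from scipy.spatial.transform import Rotation as R
def cam(n):
    m=ctrl.camera_model(n); return m['intrinsics'],np.array(m['eye']),R.from_rotvec(m['attitude']).as_matrix()
def proj(n,P,c=None):
    K,e,A=c or cam(n); p=(np.atleast_2d(P)-e)@A; q=p@K.T; return q[:,:2]/q[:,2:]
def onplane(n,uv,z,c=None):
    K,e,A=c or cam(n); d=A@np.linalg.solve(K,[uv[0],uv[1],1.]); return e+d*(z-e[2])/d[2]
E
python3 - <<'E'
from h import *
for n,q in (('scene',dict(red=(325,217,.038),cell=(428,314,.013),cad=(237,140,.055),p2=(290,243,.038),p1=(256,267,.038))),('side',dict(red=(313,239,.038),cell=(297,368,.013),cad=(323,152,.055),p2=(268,234,.038),p1=(229,230,.038)))):
    for k,(u,v,z) in q.items(): print(n,k,np.round(onplane(n,(u,v),z),3))
    print(proj(n,[[0,0,0],[.168,.602,.2]]))
    im=cv2.imread(f'pics/{n}0.png')
    crops=dict(scene=[(300,270,180,130),(200,90,80,90),(205,190,170,125)],side=[(160,290,180,120),(295,105,60,90),(190,205,160,75)])[n]
    for i,(x,y,w,h) in enumerate(crops):
        s=min(800//w,600//h); cv2.imwrite(f'pics/{n}c{i}.png',cv2.resize(im[y:y+h,x:x+w],None,fx=s,fy=s,interpolation=cv2.INTER_CUBIC)); print(s)
E
```

```text
scene red [0.461 0.003 0.038]
scene cell [0.468 0.261 0.013]
scene cad [ 0.459 -0.27   0.055]
scene p2 [0.554 0.005 0.038]
scene p1 [0.635 0.004 0.038]
[[459.82478369 128.47446722]
 [794.47959688 280.39766887]]
4
6
4
side red [0.464 0.005 0.038]
side cell [0.467 0.256 0.013]
side cad [ 0.462 -0.259  0.055]
side p2 [0.555 0.005 0.038]
side p1 [0.635 0.007 0.038]
[[547.62701189 276.83677228]
 [756.19184923 894.99857168]]
4
6
5
```

View pics/scenec0.png

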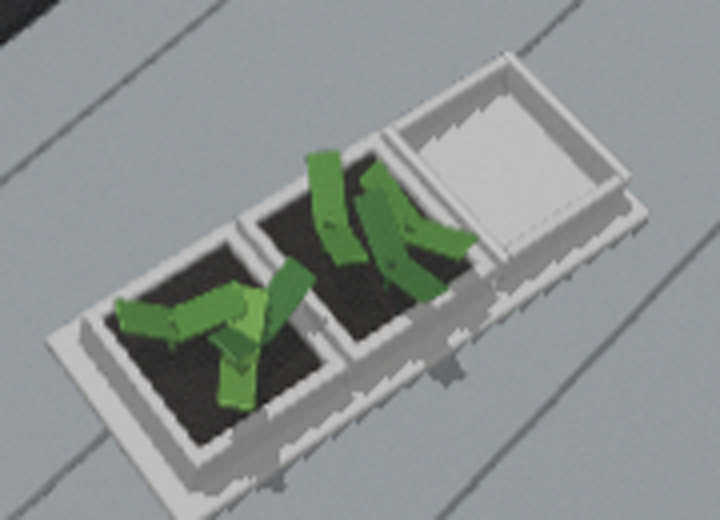

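View pics/scenec1.png

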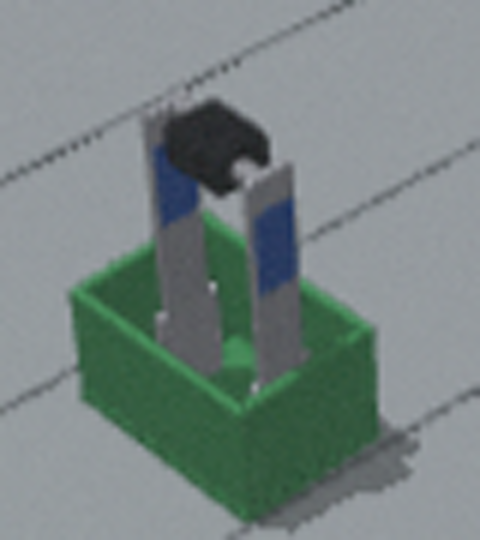

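View pics/sidec1.png

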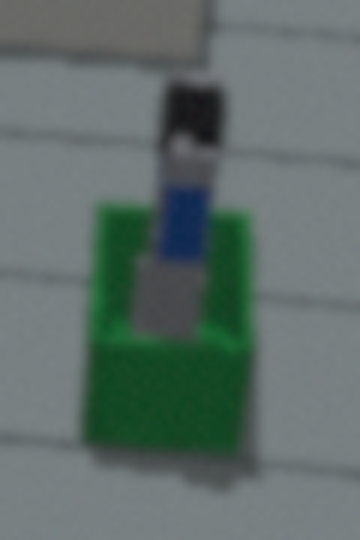

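View pics/sidec0.png

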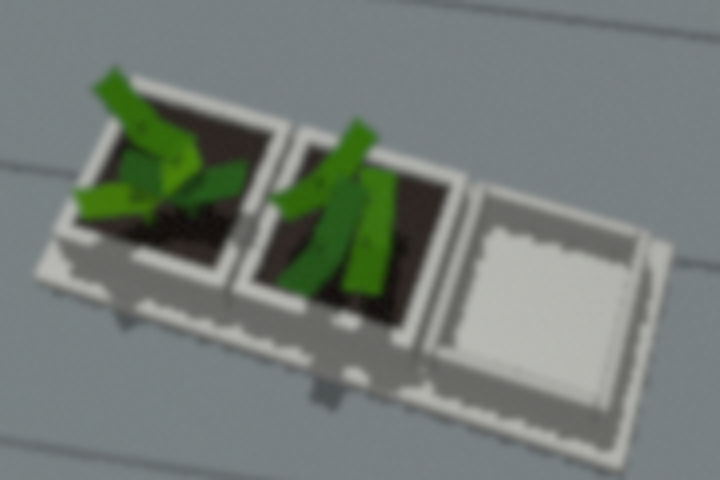

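View pics/scenec2.png

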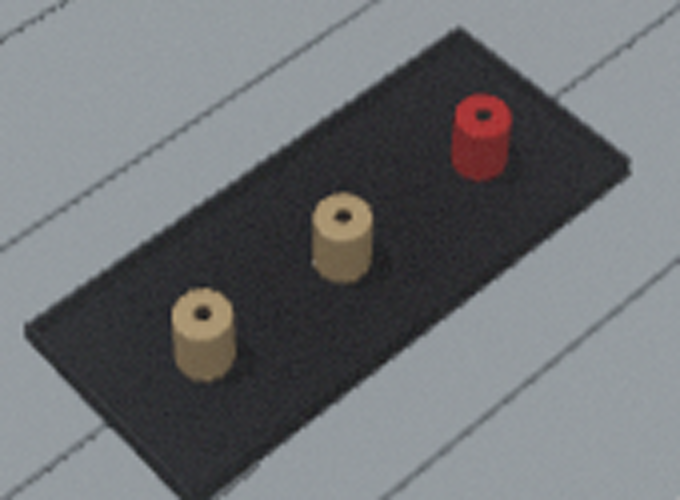

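```bash
cat > fit.py <<'E'
from h import *
from scipy.optimize import least_squares
cs={n:cam(n) for n in('scene','side')}
def px(n,c,off,s): return (n,np.array(off)+(np.array(c)+.5)/s-.5)
def fit(name,x0,sets):
    # sets: (cam, local pts Nx3 (z world), pix)
    def res(p,each=False):
        c,s=np.cos(p[2]),np.sin(p[2]); o=[]
        for n,L,uv in sets:
            L=np.array(L,float); W=np.c_[c*L[:,0]-s*L[:,1]+p[0],s*L[:,0]+c*L[:,1]+p[1],L[:,2]]
            o.append((proj(n,W,cs[n])-uv))
        return o if each else np.concatenate(o).ravel()
    r=least_squares(res,x0,loss='soft_l1'); print(name,np.round(r.x[:2],4),'yaw deg',round(np.degrees(r.x[2]),2),'rms px',[round(float(np.sqrt((e**2).mean())),2) for e in res(r.x,True)])
    for s in sets:
        rr=least_squares(lambda p:(lambda sv:res(p,True)[sv].ravel())([i for i,t in enumerate(sets) if t is s][0]),r.x); print('   ',s[0],np.round(rr.x,4))
    return r.x
a=.037;z=.034
sc=lambda c,off,s:px('',c,off,s)[1]
sq=[[a,-a,z],[-a,-a,z],[-a,a,z],[a,a,z]]
# world: scene image right-up => smaller x
fit('cell',[.467,.258,0],[('scene',[[-a,-a,z],[-a,a,z],[a,a,z],[a,-a,z]],sc([[510,52],[630,175],[500,265],[385,130]],(300,270),4)),
 ('side',[[a,-a,z],[-a,-a,z],[-a,a,z],[a,a,z]],sc([[475,183],[650,232],[603,408],[425,350]],(160,290),4))])
b,d,h=.033,.047,.055
fit('caddy',[.46,-.265,0],[('scene',[[b,-d,h],[-b,d,h],[b,d,h],[-b,-d,h],[b,-d,0],[b,d,0],[-b,d,0]],sc([[72,290],[377,328],[243,410],[207,213],[83,400],[250,520],[377,435]],(200,90),6)),
 ('side',[[b,-d,h],[-b,-d,h],[-b,d,h],[b,d,h],[b,d,0],[-b,d,0]],sc([[97,205],[252,212],[247,345],[88,338],[85,445],[240,452]],(295,105),6))])
g=.009;y=.0285
P=[[g,y,.121],[-g,y,.121],[-g,y,.085],[g,y,.085]]
fit('tongs',[.46,-.265,0],[('scene',P,sc([[252,210],[296,197],[299,282],[258,295]],(200,90),6)),('side',P,sc([[163,187],[212,187],[207,262],[160,258]],(295,105),6))])
for n,k in (('scene',dict(red=(483,115),p2=(343,216),p1=(203,313))),):
    for q,c in k.items(): print(n,q,np.round(onplane(n,sc(c,(205,190),4),.0375),4))
E
python3 fit.py
python3 - <<'E'
from h import *
im=cv2.imread('pics/side0.png').astype(int)
for n in('scene','side'):
    im=cv2.imread(f'pics/{n}0.png').astype(int)
    m=((im[...,2]>90)&(im[...,1]<60)&(im[...,0]<60)); ys,xs=np.nonzero(m)
    print(n,m.sum(),xs.mean(),ys.mean())
    # silhouette centroid of cylinder -> approx centre z=.021
    print(onplane(n,(xs.mean(),ys.mean()),.023))
E
```

```text
cell [0.4735 0.2559] yaw deg -9.27 rms px [0.6, 1.0]
    scene [ 0.4738  0.256  -0.1623]
    side [ 0.4729  0.2559 -0.1557]
caddy [ 0.4612 -0.2681] yaw deg 3.06 rms px [0.58, 0.71]
    scene [ 0.461  -0.2684  0.0537]
    side [ 0.4616 -0.2675  0.0523]
tongs [ 0.4564 -0.2634] yaw deg -6.2 rms px [0.49, 0.58]
    scene [ 0.4535 -0.263  -0.2235]
    side [ 0.4613 -0.2623  0.0817]
scene red [0.4626 0.0058 0.0375]
scene p2 [0.5541 0.006  0.0375]
scene p1 [0.637  0.0045 0.0375]
scene 258 324.78682170542635 223.63565891472868
[0.4635772  0.00650721 0.023     ]
side 193 313.2746113989637 243.33678756476684
[0.46218217 0.00333927 0.023     ]
```

View pics/sidec2.png

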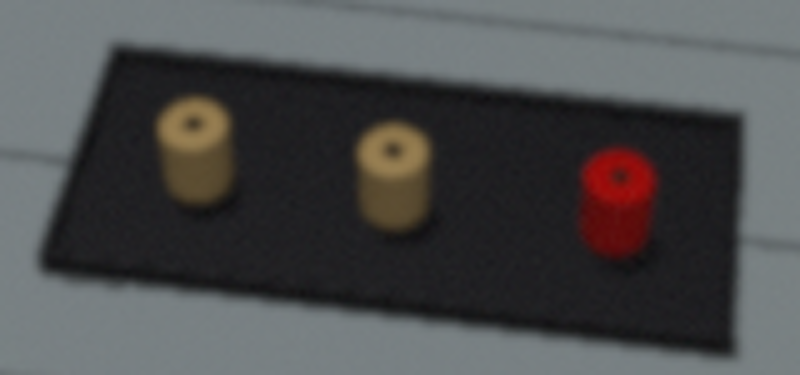

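```bash
cat >> h.py <<'E'
def go(x,y,z,yaw,s=None):
    "tool shift/turn to put TCP at xyz with tool y along yaw+90deg (mod 180)"
    s=s or ctrl.read_state(); M=R.from_rotvec(s['tool_rot']).as_matrix(); p=np.array(s['eef_pos'])
    d=M.T@(np.array([x,y,z])-p)
    ya=np.arctan2(M[1,1],M[0,1]); t=np.radians(yaw)+np.pi/2
    w=(t-ya+np.pi/2)%np.pi-np.pi/2   # world ccw
    print('t',round(float(s['t']),2),'tcp',np.round(p,4),'tooly deg',round(np.degrees(ya),2),'tilt',np.round(M[:2,2],3),'| shift',np.round(d,4),'turn',round(-np.degrees(w),2),'j6',round(float(s['joints'][5]),2), 'w',round(float(s['gripper_width']),4),'F',np.round(s['wrist_force'],2))
E
python3 - <<'E'
from h import *
go(.45,.25,.234,0); go(.457,-.263,.234,2)
E
```

```text
t 0.9 tcp [0.1684 0.6019 0.2336] tooly deg 74.37 tilt [-0.  0.] | shift [-0.366  -0.263  -0.0004] turn -15.63 j6 -0.18 w 0.087 F [-0.55 -0.41 -0.35]
t 0.9 tcp [0.1684 0.6019 0.2336] tooly deg 74.37 tilt [-0.  0.] | shift [-5.110e-01 -7.551e-01 -5.000e-04] turn -17.63 j6 -0.18 w 0.087 F [-0.55 -0.41 -0.35]
```

```bash
python3 -m jog '[[100,-0.366,-0.263,0,-15],[100,-0.366,-0.263,0,-17],[100,-0.366,-0.263,0,-17],[100,-0.366,-0.263,0,-17],[100,-0.366,-0.263,0,-17],[100,-0.366,-0.263,0,-17],[100,-0.366,-0.263,0,-17],[100,-0.366,-0.263,0,-17],[100,-0.366,-0.263,0,-17],[100,-0.366,-0.263,0,-17],[100,-0.366,-0.263,0,-17]]'
python3 - <<'E'
from h import *
go(.457,-.263,.234,2)
E
```

```text
t: 2.0
eef_pos: [0.4509, 0.2489, 0.2336]
tool_rot: [0.032, -3.141, -0.001]
wrist_force: [-0.4, 0.6, -0.0]
gripper_width: 0.0872
t 2.0 tcp [0.4509 0.2489 0.2336] tooly deg 91.16 tilt [-0.  0.] | shift [ 0.0043 -0.5119 -0.0006] turn -0.84 j6 -1.3 w 0.0872 F [-0.4   0.6  -0.02]
```

```bash
python3 -m jog '[[100,0.004,-0.512,0,-1],[100,0.004,-0.512,0,-1],[100,0.004,-0.512,0,-1],[100,0.004,-0.512,0,-1],[100,0.004,-0.512,0,-1],[100,0.004,-0.512,0,-1],[100,0.004,-0.512,0,-1],[100,0.004,-0.512,0,-1],[100,0.004,-0.512,0,-1],[100,0.004,-0.512,0,-1],[100,0.004,-0.512,0,-1],[100,0.004,-0.512,0,-1],[100,0.004,-0.512,0,-1]]'
python3 - <<'E'
from h import *
go(.457,-.263,.2,2)
print(ctrl.camera_model('wrist'))
snap('wrist','w1.png');snap('scene','s1.png')
for r in ctrl.masks_of('tongs','wrist'): print(r['confidence'],r['at'],r['mask'].sum())
E
```

```text
t: 3.3
eef_pos: [0.458, -0.2594, 0.2332]
tool_rot: [0.067, -3.14, -0.004]
wrist_force: [0.3, 0.2, -0.0]
gripper_width: 0.0868
t 3.3 tcp [ 0.458  -0.2594  0.2332] tooly deg 92.46 tilt [-0.001  0.002] | shift [ 0.0011 -0.0037  0.0332] turn 0.46 j6 -2.34 w 0.0868 F [ 0.31  0.22 -0.01]
{'intrinsics': array([[325.1922621 ,   0.        , 279.62851448],
       [  0.        , 325.1922621 , 212.08171723],
       [  0.        ,   0.        ,   1.        ]]), 'eye': array([ 0.37380933, -0.26335535,  0.38463092]), 'attitude': array([2.01717382, 2.10397133, 0.32632935])}
```

View pics/w1.png

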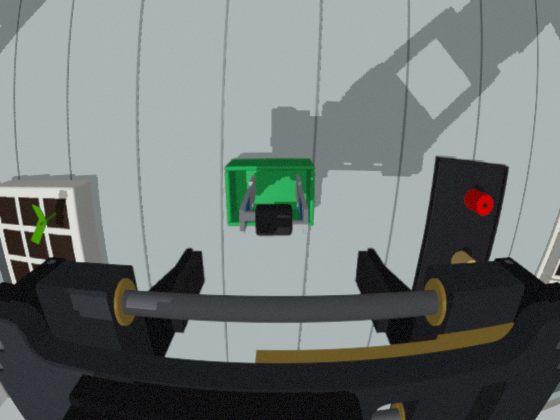

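View pics/s1.png

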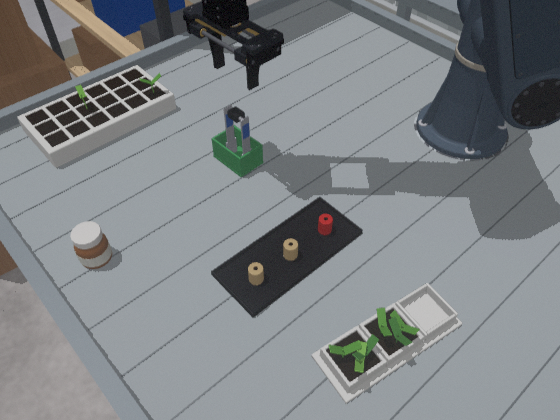

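```bash
cat >> h.py <<'E'
def fish_ray(uv,c):
    K,e,A=c; d=(np.array(uv)-K[:2,2])/K[0,0]; r=np.hypot(*d); v=np.r_[d/max(r,1e-9)*np.sin(r),np.cos(r)]; return e,A@v
def fplane(uv,z,c): 
    e,d=fish_ray(uv,c); return e+d*(z-e[2])/d[2]
def fproj(P,c):
    K,e,A=c; p=(np.atleast_2d(P)-e)@A; th=np.arctan2(np.hypot(p[:,0],p[:,1]),p[:,2]); ph=np.arctan2(p[:,1],p[:,0]); return np.c_[np.cos(ph),np.sin(ph)]*(th*K[0,0])[:,None]+K[:2,2]
E
python3 - <<'E'
from h import *
im=cv2.imread('pics/w1.png')[150:250,215:325]
cv2.imwrite('pics/w1c.png',cv2.resize(im,None,fx=6,fy=6,interpolation=cv2.INTER_CUBIC))
E
```

```text
(no output)
```

View pics/w1c.png

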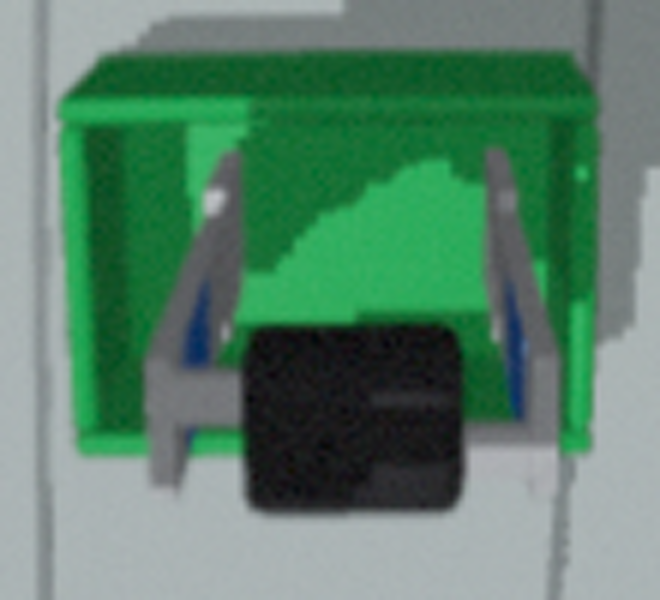

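Run:
```python
from h import *
c=cam('wrist')
f=lambda u,v:(215+(u+.5)/6-.5,150+(v+.5)/6-.5)
for z in (.130,.139):
  for nm,q in dict(Lf=(148,365),Lb=(150,490),Rf=(560,345),Rb=(562,495),H1=(245,330),H2=(460,330),H3=(462,510),H4=(245,510)).items(): print(z,nm,np.round(fplane(f(*q),z,c),4))
z=.055
for q in [(60,100),(600,95),(592,450),(78,455)]: print(np.round(fplane(f(*q),z,c),4))
for tl in [(215,160),(500,150)]: print(np.round(fplane(f(*tl),.008,c),4))
for tl in [(483,203)]: print('red',np.round(fplane(tl,.038,c),4))
```

```text
0.13 Lf [ 0.4543 -0.2927  0.13  ]
0.13 Lb [ 0.4726 -0.2923  0.13  ]
0.13 Rf [ 0.4489 -0.2364  0.13  ]
0.13 Rb [ 0.4708 -0.2345  0.13  ]
0.13 H1 [ 0.4487 -0.2794  0.13  ]
0.13 H2 [ 0.4474 -0.2502  0.13  ]
0.13 H3 [ 0.4737 -0.2484  0.13  ]
0.13 H4 [ 0.475  -0.2789  0.13  ]
0.139 Lf [ 0.4514 -0.2917  0.139 ]
0.139 Lb [ 0.4691 -0.2913  0.139 ]
0.139 Rf [ 0.4463 -0.2373  0.139 ]
0.139 Rb [ 0.4674 -0.2355  0.139 ]
0.139 H1 [ 0.446  -0.2789  0.139 ]
0.139 H2 [ 0.4448 -0.2506  0.139 ]
0.139 H3 [ 0.4701 -0.249   0.139 ]
0.139 H4 [ 0.4714 -0.2783  0.139 ]
[ 0.4307 -0.3173  0.055 ]
[ 0.426  -0.2245  0.055 ]
[ 0.4905 -0.2213  0.055 ]
[ 0.4955 -0.3141  0.055 ]
[ 0.4498 -0.2939  0.008 ]
[ 0.4454 -0.238   0.008 ]
red [0.4598 0.0017 0.038 ]
```

```bash
python3 - <<'E'
from h import *
go(.459,-.264,.095,3.5)
E
python3 -m jog '[[100,0,-0.002,0.03,-1],[100,0,-0.002,0.05,-1],[100,0,-0.002,0.05,-1]]'
python3 - <<'E'
from h import *
go(.459,-.264,.095,3.5)
E
```

```text
t 3.45 tcp [ 0.4581 -0.2594  0.2335] tooly deg 92.53 tilt [-0.001  0.001] | shift [-0.0008 -0.0048  0.1385] turn -0.97 j6 -2.34 w 0.0869 F [-0.5  0.   0.1]
t: 3.75
eef_pos: [0.4568, -0.261, 0.1814]
tool_rot: [0.095, -3.135, -0.007]
wrist_force: [-0.5, -0.6, 0.6]
gripper_width: 0.087
t 3.75 tcp [ 0.4568 -0.261   0.1814] tooly deg 93.47 tilt [-0.005  0.005] | shift [-0.0024 -0.0036  0.0864] turn -0.03 j6 -2.36 w 0.087 F [-0.54 -0.63  0.61]
```

```bash
python3 -m jog '[[100,-0.001,-0.003,0.03,0],[100,-0.001,-0.003,0.06,0],[100,-0.001,-0.003,0.084,0],[100,-0.001,-0.003,0.085,0],[100,-0.001,-0.003,0.085,0]]'
python3 - <<'E'
from h import *
go(.459,-.264,.095,3.5); snap('side','sd2.png'); im=snap('wrist','w2.png')
E
```

```text
t: 4.25
eef_pos: [0.46, -0.2666, 0.0993]
tool_rot: [-0.094, 3.14, -0.0]
wrist_force: [-0.3, -0.5, 0.1]
gripper_width: 0.0868
t 4.25 tcp [ 0.46   -0.2666  0.0993] tooly deg 93.42 tilt [ 0. -0.] | shift [0.0008 0.0026 0.0043] turn -0.08 j6 -2.37 w 0.0868 F [-0.3  -0.47  0.12]
```

View pics/w2.png

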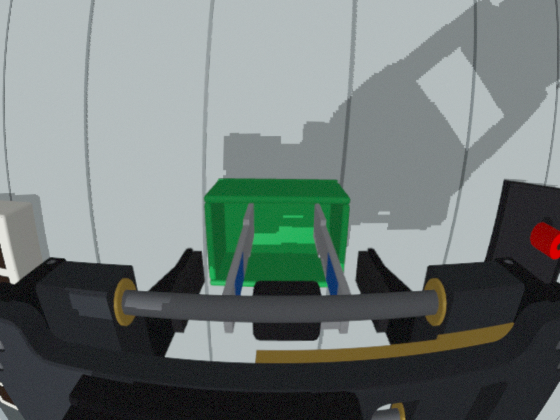

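View pics/sd2.png

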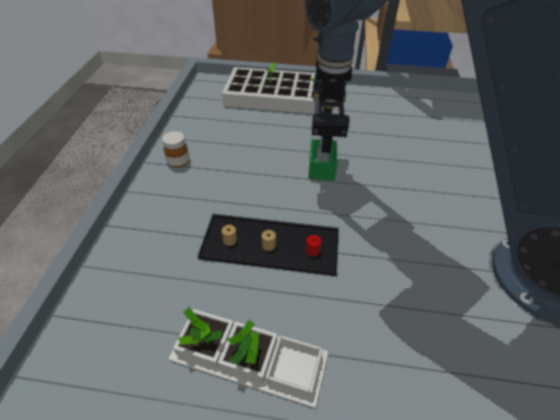

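```bash
python3 -m jog '[[100,0,0.002,0.003,0],[57,0,0.002,0.003,0],[57,0,0.002,0.003,0],[57,0,0.002,0.003,0],[57,0,0.002,0.003,0],[57,0,0.002,0.003,0],[57,0,0.002,0.003,0],[57,0,0.002,0.003,0],[57,0,0.002,0.003,0]]'
python3 - <<'E'
from h import *
go(.459,-.264,.095,3.5)
E
```

```text
t: 5.25
eef_pos: [0.4595, -0.2651, 0.0956]
tool_rot: [-0.092, 3.14, -0.001]
wrist_force: [0.5, -0.7, -0.6]
gripper_width: 0.0501
t 5.25 tcp [ 0.4595 -0.2651  0.0956] tooly deg 93.37 tilt [ 0. -0.] | shift [0.0004 0.0011 0.0006] turn -0.13 j6 -2.36 w 0.0501 F [ 0.49 -0.67 -0.57]
```

```bash
python3 -m jog '[[57,0,0,-0.01,0],[57,0,0,-0.025,0],[57,0,0,-0.045,0],[57,0,0,-0.065,0],[57,0,0,-0.085,0],[57,0,0,-0.1,0],[57,0,0,-0.11,0],[57,0,0,-0.11,0],[57,0,0,-0.11,0]]'
python3 - <<'E'
from h import *
go(.462,.004,.205,0); snap('side','sd3.png'); im=snap('wrist','w3.png')
E
```

```text
t: 6.15
eef_pos: [0.459, -0.2646, 0.2054]
tool_rot: [0.092, -3.14, -0.001]
wrist_force: [-0.4, 1.3, -1.1]
gripper_width: 0.0496
t 6.15 tcp [ 0.459  -0.2646  0.2054] tooly deg 93.37 tilt [-0.  0.] | shift [-0.0188  0.2679  0.0005] turn 3.37 j6 -2.36 w 0.0496 F [-0.43  1.31 -1.13]
```

View pics/w3.png

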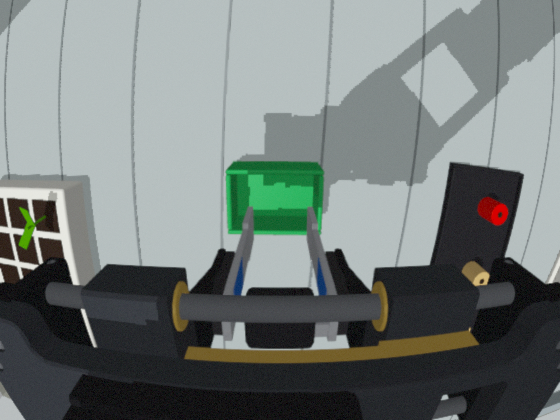

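View pics/sd3.png

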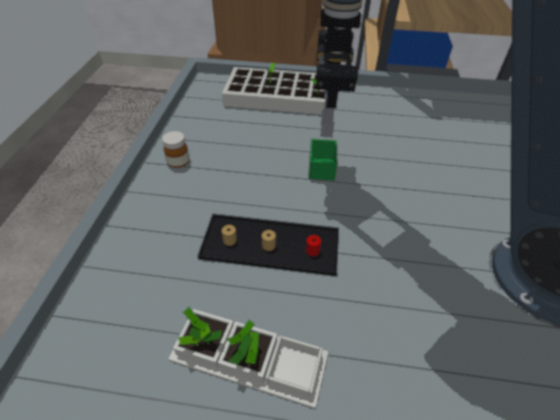

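Run:
```python
from h import *
im=cv2.imread('pics/w3.png')[195:350,200:360]
cv2.imwrite('pics/w3c.png',cv2.resize(im,None,fx=4,fy=4,interpolation=cv2.INTER_CUBIC))
```

```text
(no output)
```

View pics/w3c.png

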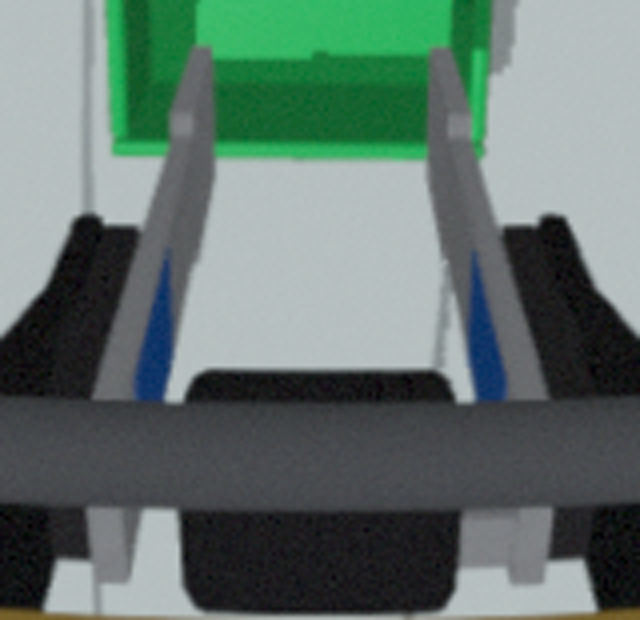

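Run:
```python
from h import *
c=cam('wrist')
for q in [(190,50),(211,50),(430,50),(449,50)]:
    print(np.round(fplane((200+(q[0]+.5)/4-.5,195+(q[1]+.5)/4-.5),.115,c),4))
go(.462,.004,.205,0)
# expected leg edge proj at blade near corner if perfectly upright
```

```text
[ 0.4479 -0.2901  0.115 ]
[ 0.4476 -0.286   0.115 ]
[ 0.4452 -0.2436  0.115 ]
[ 0.445  -0.2399  0.115 ]
t 6.25 tcp [ 0.4588 -0.2644  0.2047] tooly deg 93.37 tilt [-0.002  0.001] | shift [-1.900e-02  2.678e-01  1.000e-04] turn 3.37 j6 -2.36 w 0.0495 F [ 0.46 -0.68  0.27]
```

```bash
python3 -m jog '[[57,0,0.01,0,0],[57,-0.002,0.03,0,1],[57,-0.004,0.055,0,2],[57,-0.006,0.085,0,3],[57,-0.009,0.115,0,3.4],[57,-0.011,0.145,0,3.4],[57,-0.013,0.175,0,3.4],[57,-0.015,0.205,0,3.4],[57,-0.016,0.23,0,3.4],[57,-0.017,0.25,0,3.4],[57,-0.018,0.262,0,3.4],[57,-0.018,0.268,0,3.4],[57,-0.018,0.268,0,3.4],[57,-0.018,0.268,0,3.4]]'
python3 - <<'E'
from h import *
go(.461,.004,.098,0); im=snap('wrist','w4.png'); snap('scene','s4.png')
c=cam('wrist')
im=cv2.cvtColor(im,cv2.COLOR_RGB2BGR)
cv2.imwrite('pics/w4c.png',cv2.resize(im[150:350,180:380],None,fx=3,fy=3,interpolation=cv2.INTER_CUBIC))
E
```

```text
t: 7.65
eef_pos: [0.4617, 0.0032, 0.2055]
tool_rot: [0.001, 3.141, -0.001]
wrist_force: [-0.2, 0.1, -0.8]
gripper_width: 0.0494
t 7.65 tcp [0.4617 0.0032 0.2055] tooly deg 89.96 tilt [ 0. -0.] | shift [0.0007 0.0008 0.1075] turn -0.04 j6 -1.81 w 0.0494 F [-0.15  0.15 -0.84]
```

View pics/w4c.png

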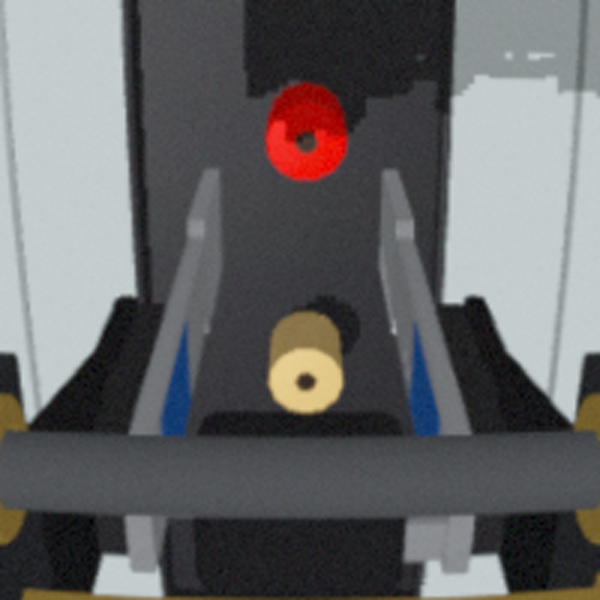

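View pics/s4.png

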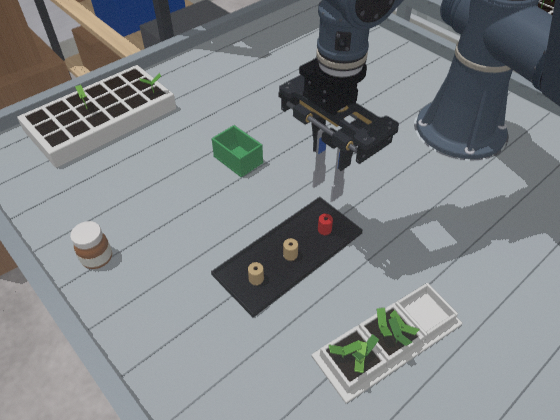

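Run:
```python
from h import *
c=cam('wrist')
f=lambda u,v:(180+(u+.5)/3-.5,150+(v+.5)/3-.5)
print('red',fplane(f(307,141),.0375,c),'plain',fplane(f(306,381),.0375,c))
for q in [(205,171),(220,171),(383,171),(397,171)]: print('tip',np.round(fplane(f(*q),.115,c),4))
go(.461,.004,.098,0)
```

```text
red [0.46194995 0.00534961 0.0375    ] plain [0.55389056 0.00503738 0.0375    ]
tip [ 0.4494 -0.0217  0.115 ]
tip [ 0.4494 -0.0178  0.115 ]
tip [0.4495 0.0245 0.115 ]
tip [0.4495 0.0282 0.115 ]
t 7.75 tcp [0.4618 0.0029 0.2055] tooly deg 89.9 tilt [ 0. -0.] | shift [0.0008 0.0011 0.1075] turn -0.1 j6 -1.81 w 0.0494 F [ 0.43  0.52 -1.08]
```

```bash
python3 -m jog '[[57,0.001,0.002,0,0],[57,0.001,0.002,0.02,0],[57,0.001,0.002,0.04,0],[57,0.001,0.002,0.06,0],[57,0.001,0.002,0.075,0],[57,0.001,0.002,0.09,0],[57,0.001,0.002,0.1,0],[57,0.001,0.002,0.107,0],[57,0.001,0.002,0.107,0],[57,0.001,0.002,0.107,0]]'
python3 - <<'E'
from h import *
go(.461,.004,.098,0); im=snap('wrist','w5.png')
im=cv2.cvtColor(im,cv2.COLOR_RGB2BGR)
cv2.imwrite('pics/w5c.png',cv2.resize(im[150:350,180:380],None,fx=3,fy=3,interpolation=cv2.INTER_CUBIC))
E
```

```text
t: 8.75
eef_pos: [0.4608, 0.0056, 0.0988]
tool_rot: [0.001, 3.141, -0.0]
wrist_force: [-0.5, 0.7, -1.5]
gripper_width: 0.0496
t 8.75 tcp [0.4608 0.0056 0.0988] tooly deg 89.97 tilt [ 0. -0.] | shift [-0.0002 -0.0016  0.0008] turn -0.03 j6 -1.8 w 0.0496 F [-0.51  0.67 -1.48]
```

View pics/w5c.png

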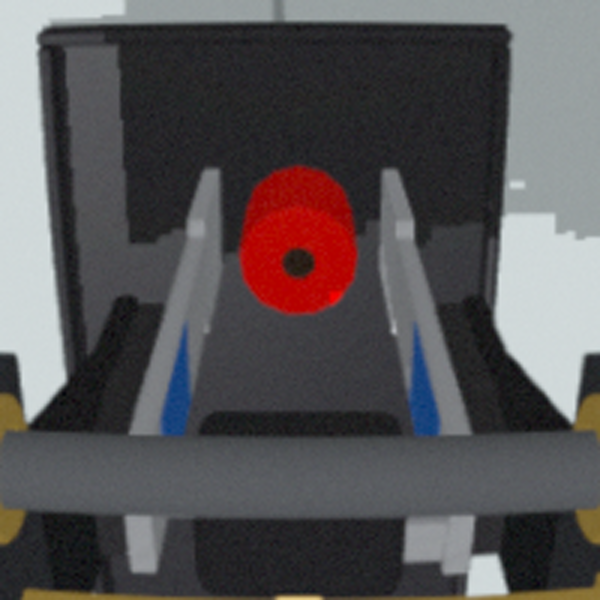

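The plug stands centrally between the blades (crop 298,250; blades at 213 and 390), so I squeeze.

```bash
python3 -m jog '[[50,0,0,0,0],[46,0,0,0,0],[43,0,0,0,0],[40,0,0,0,0],[38,0,0,0,0],[36,0,0,0,0],[36,0,0,0,0],[36,0,0,0,0],[36,0,0,0,0]]'
python3 - <<'E'
from h import *
go(.461,.004,.098,0); im=snap('wrist','w6.png')
im=cv2.cvtColor(im,cv2.COLOR_RGB2BGR)
cv2.imwrite('pics/w6c.png',cv2.resize(im[150:350,180:380],None,fx=3,fy=3,interpolation=cv2.INTER_CUBIC))
E
```

```text
t: 9.7
eef_pos: [0.4607, 0.0056, 0.0987]
tool_rot: [0.001, 3.141, -0.0]
wrist_force: [0.3, 0.1, 2.9]
gripper_width: 0.0339
t 9.7 tcp [0.4607 0.0056 0.0987] tooly deg 89.97 tilt [ 0. -0.] | shift [-0.0003 -0.0016  0.0007] turn -0.03 j6 -1.8 w 0.0339 F [0.28 0.07 2.85]
```

View pics/w6c.png

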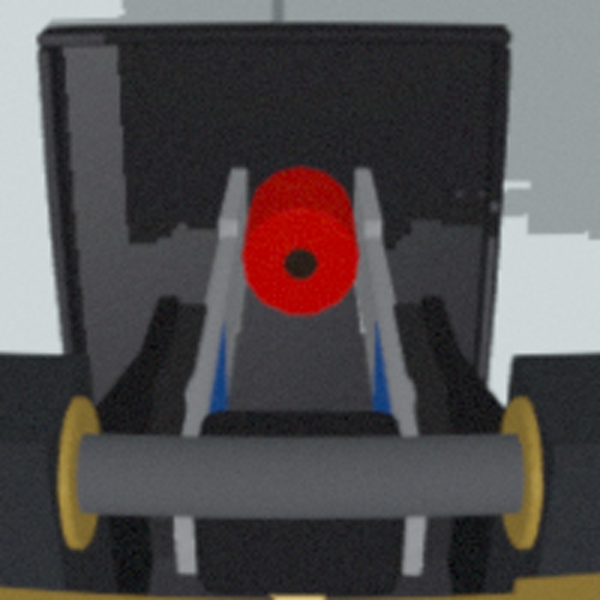

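```bash
python3 -m jog '[[34,0,0,0,0],[32,0,0,0,0],[30,0,0,0,0],[30,0,0,0,0],[30,0,0,0,0]]'
python3 - <<'E'
from h import *
go(.461,.004,.098,0)
E
```

```text
t: 10.25
eef_pos: [0.4607, 0.0057, 0.0987]
tool_rot: [0.001, 3.141, -0.0]
wrist_force: [-0.7, 0.2, 4.6]
gripper_width: 0.0339
t 10.25 tcp [0.4607 0.0057 0.0987] tooly deg 89.97 tilt [ 0. -0.] | shift [-0.0003 -0.0017  0.0007] turn -0.03 j6 -1.8 w 0.0339 F [-0.73  0.19  4.63]
```

```bash
python3 -m jog '[[30,0,0,-0.005,0],[30,0,0,-0.015,0],[30,0,0,-0.03,0],[30,0,0,-0.05,0],[30,0,0,-0.07,0],[30,0,0,-0.09,0],[30,0,0,-0.105,0],[30,0,0,-0.11,0],[30,0,0,-0.11,0],[30,0,0,-0.11,0],[30,0,0,-0.11,0]]'
python3 - <<'E'
from h import *
go(.473,.256,.208,-9.3); im=snap('wrist','w7.png')
im=cv2.cvtColor(im,cv2.COLOR_RGB2BGR)
cv2.imwrite('pics/w7c.png',cv2.resize(im[150:350,180:380],None,fx=3,fy=3,interpolation=cv2.INTER_CUBIC))
E
```

```text
t: 11.35
eef_pos: [0.4599, 0.0058, 0.2077]
tool_rot: [-0.001, -3.14, -0.001]
wrist_force: [-0.6, 0.0, -1.8]
gripper_width: 0.0344
t 11.35 tcp [0.4599 0.0058 0.2077] tooly deg 89.96 tilt [-0.002  0.   ] | shift [-1.300e-02  2.502e-01 -2.000e-04] turn 9.26 j6 -1.8 w 0.0344 F [-0.55  0.05 -1.83]
```

View pics/w7c.png

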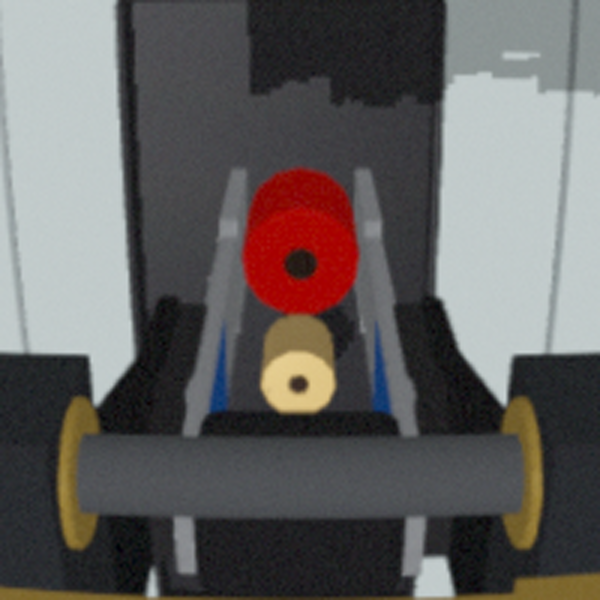

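```bash
python3 -m jog '[[30,0,0.01,0,0],[30,-0.001,0.03,0,2],[30,-0.003,0.055,0,4],[30,-0.005,0.085,0,6],[30,-0.007,0.115,0,8],[30,-0.009,0.145,0,9.2],[30,-0.011,0.175,0,9.2],[30,-0.012,0.2,0,9.2],[30,-0.013,0.222,0,9.2],[30,-0.013,0.238,0,9.2],[30,-0.013,0.247,0,9.2],[30,-0.013,0.25,0,9.2],[30,-0.013,0.25,0,9.2],[30,-0.013,0.25,0,9.2]]'
python3 - <<'E'
from h import *
go(.473,.256,.108,-9.3); im=snap('wrist','w8.png');snap('side','sd8.png')
im=cv2.cvtColor(im,cv2.COLOR_RGB2BGR)
cv2.imwrite('pics/w8c.png',cv2.resize(im[150:350,180:380],None,fx=3,fy=3,interpolation=cv2.INTER_CUBIC))
E
```

```text
t: 12.8
eef_pos: [0.4736, 0.255, 0.2085]
tool_rot: [-0.254, -3.131, 0.001]
wrist_force: [0.3, 0.6, -0.9]
gripper_width: 0.0342
t 12.8 tcp [0.4736 0.255  0.2085] tooly deg 80.73 tilt [-0.    -0.001] | shift [0.0007 0.001  0.1005] turn 0.03 j6 -1.12 w 0.0342 F [ 0.25  0.62 -0.89]
```

View pics/w8c.png

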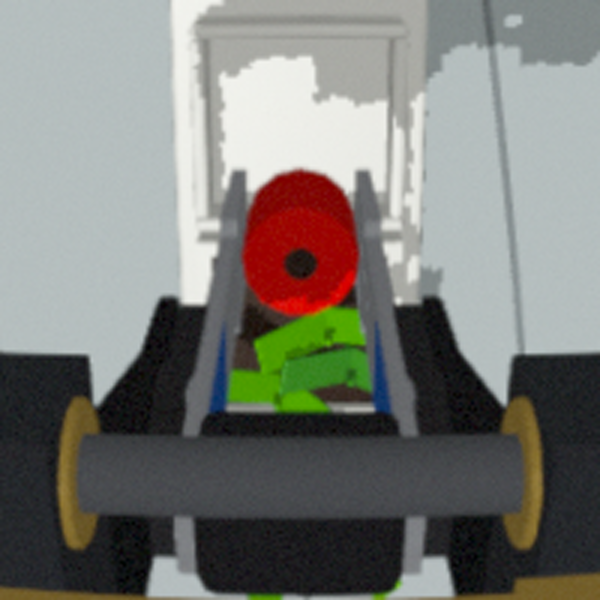

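View pics/sd8.png

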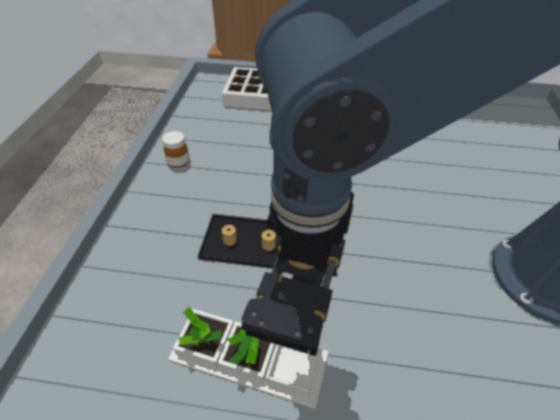

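Run:
```python
from h import *
c=cam('wrist')
f=lambda u,v:(180+(u+.5)/3-.5,150+(v+.5)/3-.5)
for q in [(195,20),(410,20),(403,238),(198,238)]: print('rim',np.round(fplane(f(*q),.034,c),4))
print('avg',np.mean([fplane(f(*q),.034,c) for q in [(195,20),(410,20),(403,238),(198,238)]],0))
print('plug',fplane(f(301,264),.1477,c))
print('plugbottom front edge', fplane(f(300,170),.1137,c))
for q in [(234,171),(245,171),(356,171),(368,171)]: print('tip',np.round(fplane(f(*q),.118,c),4))
go(.473,.256,.108,-9.3)
```

```text
rim [0.4281 0.2264 0.034 ]
rim [0.4398 0.2979 0.034 ]
rim [0.5168 0.2851 0.034 ]
rim [0.505  0.2127 0.034 ]
avg [0.4724153  0.25550756 0.034     ]
plug [0.47528083 0.25470981 0.1477    ]
plugbottom front edge [0.46252463 0.25657648 0.1137    ]
tip [0.4588 0.2399 0.118 ]
tip [0.4592 0.2427 0.118 ]
tip [0.4639 0.2711 0.118 ]
tip [0.4644 0.2741 0.118 ]
t 12.9 tcp [0.4737 0.2549 0.2086] tooly deg 80.71 tilt [-0. -0.] | shift [0.0009 0.001  0.1006] turn 0.01 j6 -1.12 w 0.0343 F [-0.38  0.38 -2.01]
```

```bash
python3 -m jog '[[30,0.003,0.001,0,0],[30,0.003,0.001,0.02,0],[30,0.003,0.001,0.04,0],[30,0.003,0.001,0.06,0],[30,0.003,0.001,0.075,0],[30,0.003,0.001,0.086,0],[30,0.003,0.001,0.093,0],[30,0.003,0.001,0.096,0],[30,0.003,0.001,0.096,0],[30,0.003,0.001,0.096,0]]'
python3 - <<'E'
from h import *
go(.473,.256,.108,-9.3); im=snap('wrist','w9.png')
im=cv2.cvtColor(im,cv2.COLOR_RGB2BGR)
cv2.imwrite('pics/w9c.png',cv2.resize(im[150:350,180:380],None,fx=3,fy=3,interpolation=cv2.INTER_CUBIC))
E
```

```text
t: 13.9
eef_pos: [0.4713, 0.2573, 0.1131]
tool_rot: [0.253, 3.13, 0.001]
wrist_force: [-0.1, 0.2, -1.3]
gripper_width: 0.0338
t 13.9 tcp [0.4713 0.2573 0.1131] tooly deg 80.77 tilt [0.001 0.   ] | shift [-0.0019 -0.001   0.0051] turn 0.07 j6 -1.12 w 0.0338 F [-0.13  0.19 -1.32]
```

View pics/w9c.png

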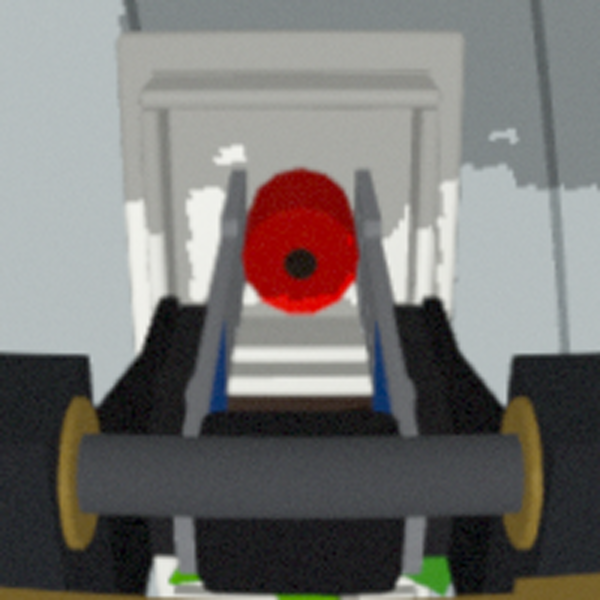

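Run:
```python
from h import *
c=cam('wrist')
f=lambda u,v:(180+(u+.5)/3-.5,150+(v+.5)/3-.5)
a,b=[fplane(f(*q),.034,c) for q in [(141,90),(440,90)]]; print(a,b,np.degrees(np.arctan2(*(b-a)[1::-1])),np.linalg.norm(b-a))
m=(a+b)/2; n=np.array([(b-a)[1],-(b-a)[0],0])/np.linalg.norm(b-a); print('cell',m+.037*n)
for q in [(300,345),(300,362),(300,378),(300,396)]: print(fplane(f(*q),.034,c))
print('plug',fplane(f(300,264),.1131-.0948+.034,c))
go(.473,.256,.108,-9.3)
```

```text
[0.42938214 0.22492762 0.034     ] [0.44111515 0.29658828 0.034     ] 80.70145571673359 0.07261482936362876
cell [0.47176246 0.25477954 0.034     ]
[0.50315485 0.25207162 0.034     ]
[0.50818152 0.25125354 0.034     ]
[0.51299786 0.2504697  0.034     ]
[0.51852136 0.24957078 0.034     ]
plug [0.47297882 0.25695874 0.0523    ]
t 13.95 tcp [0.4713 0.2573 0.1132] tooly deg 80.77 tilt [0.001 0.   ] | shift [-0.0018 -0.0011  0.0052] turn 0.07 j6 -1.12 w 0.0338 F [-0.36 -0.93 -1.1 ]
```

```bash
python3 -m jog '[[30,0.001,-0.002,0.001,0],[30,0.001,-0.002,0.003,0],[30,0.001,-0.002,0.004,0],[30,0.001,-0.002,0.0045,0],[30,0.001,-0.002,0.0045,0]]'
python3 -m jog '[[30,0,0,0.0005,0],[30,0,0,0.0005,0]]'
python3 -m jog '[[30,0,0,0.0005,0],[30,0,0,0.0005,0]]'
```

```text
t: 14.45
eef_pos: [0.4695, 0.2554, 0.108]
tool_rot: [-0.253, -3.131, 0.0]
wrist_force: [0.2, -0.5, -0.8]
gripper_width: 0.0339
t: 14.65
eef_pos: [0.4696, 0.2554, 0.1077]
tool_rot: [0.253, 3.131, 0.0]
wrist_force: [-0.7, -0.7, 1.0]
gripper_width: 0.0339
t: 14.85
eef_pos: [0.4698, 0.2554, 0.1077]
tool_rot: [0.253, 3.131, 0.0]
wrist_force: [-1.5, 0.2, 3.8]
gripper_width: 0.0342
```

The floor contact shows as the vertical force rising from -0.8 to 3.8 N at TCP z 0.1077, which is where I expected it. Next I open gently to 50 mm.

```bash
python3 -m jog '[[36,0,0,0,0],[40,0,0,0,0],[43,0,0,0,0],[46,0,0,0,0],[50,0,0,0,0],[54,0,0,0,0],[57,0,0,0,0],[57,0,0,0,0],[57,0,0,0,0]]'
python3 - <<'E'
from h import *
go(.473,.256,.108,-9.3); im=snap('wrist','w10.png')
im=cv2.cvtColor(im,cv2.COLOR_RGB2BGR)
cv2.imwrite('pics/w10c.png',cv2.resize(im[150:350,180:380],None,fx=3,fy=3,interpolation=cv2.INTER_CUBIC))
E
```

```text
t: 15.75
eef_pos: [0.4696, 0.2554, 0.107]
tool_rot: [-0.253, -3.131, 0.0]
wrist_force: [1.0, -0.3, -0.5]
gripper_width: 0.049
t 15.75 tcp [0.4696 0.2554 0.107 ] tooly deg 80.77 tilt [-0. -0.] | shift [-0.0033  0.0012 -0.001 ] turn 0.07 j6 -1.12 w 0.049 F [ 1.03 -0.33 -0.53]
```

View pics/w10c.png

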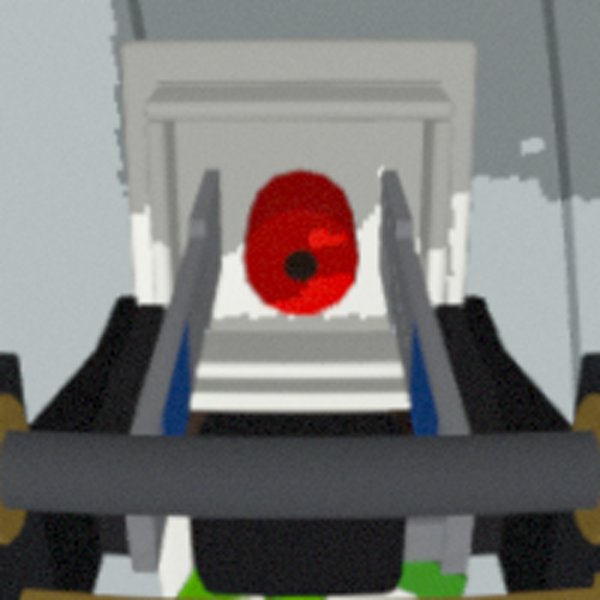

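The blades are clear of the plug on both sides (gaps at crop x 215-245 and 357-385). I lift straight up.

```bash
python3 -m jog '[[57,0,0,-0.005,0],[57,0,0,-0.015,0],[57,0,0,-0.03,0],[57,0,0,-0.05,0],[57,0,0,-0.07,0],[57,0,0,-0.09,0],[57,0,0,-0.105,0],[57,0,0,-0.11,0],[57,0,0,-0.11,0]]'
python3 - <<'E'
from h import *
go(.460,-.266,.217,3.2); im=snap('wrist','w11.png')
im=cv2.cvtColor(im,cv2.COLOR_RGB2BGR)
cv2.imwrite('pics/w11c.png',cv2.resize(im[150:350,180:380],None,fx=3,fy=3,interpolation=cv2.INTER_CUBIC))
E
```

```text
t: 16.7
eef_pos: [0.47, 0.2555, 0.2183]
tool_rot: [0.252, 3.129, 0.001]
wrist_force: [-0.8, -0.8, -1.2]
gripper_width: 0.0497
t 16.7 tcp [0.47   0.2555 0.2183] tooly deg 80.77 tilt [0.002 0.001] | shift [-0.0737 -0.5164  0.0008] turn -12.43 j6 -1.12 w 0.0497 F [-0.81 -0.85 -1.15]
```

View pics/w11c.png

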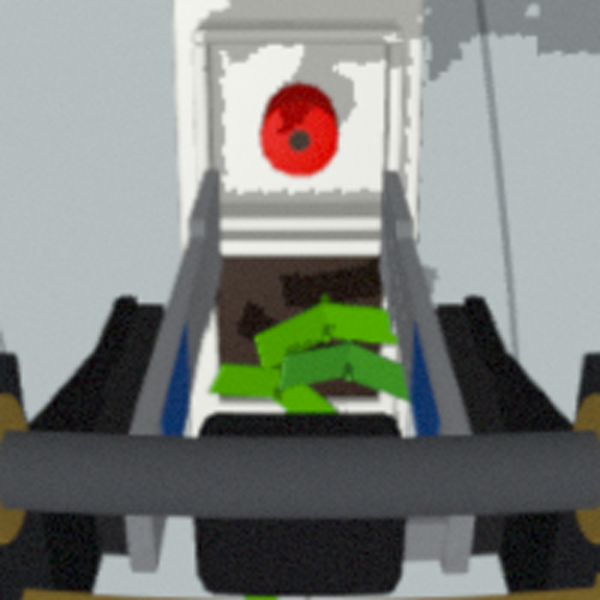

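```bash
python3 -m jog '[[57,-0.001,-0.01,0,0],[57,-0.005,-0.03,0,-1],[57,-0.009,-0.06,0,-2],[57,-0.013,-0.095,0,-3],[57,-0.018,-0.13,0,-4],[57,-0.023,-0.165,0,-5],[57,-0.028,-0.2,0,-6],[57,-0.033,-0.235,0,-7],[57,-0.038,-0.27,0,-8],[57,-0.043,-0.305,0,-9],[57,-0.048,-0.34,0,-10],[57,-0.053,-0.375,0,-11],[57,-0.058,-0.41,0,-12],[57,-0.063,-0.44,0,-12.4],[57,-0.067,-0.47,0,-12.4],[57,-0.07,-0.493,0,-12.4],[57,-0.072,-0.508,0,-12.4],[57,-0.074,-0.516,0,-12.4],[57,-0.074,-0.516,0,-12.4],[57,-0.074,-0.516,0,-12.4]]'
python3 - <<'E'
from h import *
go(.460,-.267,.097,3.2); im=snap('wrist','w12.png')
im=cv2.cvtColor(im,cv2.COLOR_RGB2BGR)
cv2.imwrite('pics/w12c.png',cv2.resize(im[150:350,180:380],None,fx=3,fy=3,interpolation=cv2.INTER_CUBIC))
E
```

```text
t: 18.75
eef_pos: [0.4595, -0.2648, 0.2167]
tool_rot: [0.087, -3.139, -0.002]
wrist_force: [-0.5, -0.4, -1.5]
gripper_width: 0.0495
t 18.75 tcp [ 0.4595 -0.2648  0.2167] tooly deg 93.19 tilt [-0.001  0.001] | shift [-0.0005 -0.0024  0.1197] turn -0.01 j6 -2.36 w 0.0495 F [-0.51 -0.38 -1.47]
```

View pics/w12c.png

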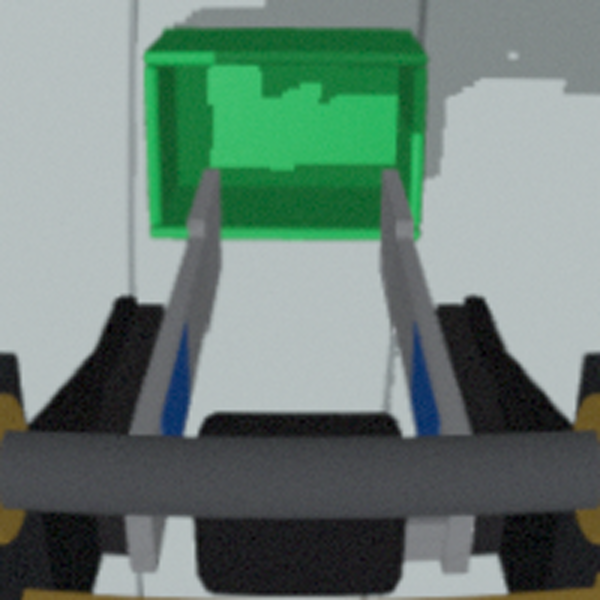

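Run:
```python
from h import *
c=cam('wrist')
f=lambda u,v:(180+(u+.5)/3-.5,150+(v+.5)/3-.5)
P=np.array([fplane(f(*q),.055,c) for q in [(145,55),(428,55),(420,238),(150,238)]]);print(P.round(4),P.mean(0))
T=np.array([fplane(f(*q),.127,c) for q in [(204,171),(220,171),(383,171),(397,171)]]);print(T.round(4),T.mean(0)+[.014,0,0])
go(.461,-.269,.097,3.2)
```

```text
[[ 0.4315 -0.3166  0.055 ]
 [ 0.4264 -0.2241  0.055 ]
 [ 0.49   -0.2211  0.055 ]
 [ 0.4952 -0.314   0.055 ]] [ 0.46078363 -0.26894765  0.055     ]
[[ 0.4483 -0.2898  0.127 ]
 [ 0.4481 -0.2856  0.127 ]
 [ 0.4457 -0.2436  0.127 ]
 [ 0.4455 -0.2399  0.127 ]] [ 0.46091101 -0.26473469  0.127     ]
t 18.8 tcp [ 0.4596 -0.2646  0.2168] tooly deg 93.22 tilt [-0.001  0.001] | shift [-0.0013 -0.0047  0.1198] turn 0.02 j6 -2.36 w 0.0495 F [-0.57  0.26 -1.47]
```

Tongs (0.461, -0.2647) against caddy (0.461, -0.2687): shift -4 mm in y and lower 0.119.

```bash
python3 -m jog '[[57,0,-0.004,0,0],[57,0,-0.004,0.02,0],[57,0,-0.004,0.04,0],[57,0,-0.004,0.06,0],[57,0,-0.004,0.08,0],[57,0,-0.004,0.095,0],[57,0,-0.004,0.107,0],[57,0,-0.004,0.115,0],[57,0,-0.004,0.119,0],[57,0,-0.004,0.119,0],[57,0,-0.004,0.119,0]]'
python3 -m jog '[[57,0,0,0.001,0],[57,0,0,0.001,0]]'
python3 -m jog '[[57,0,0,0.001,0],[57,0,0,0.001,0]]'
```

```text
t: 19.9
eef_pos: [0.4604, -0.2701, 0.0985]
tool_rot: [-0.087, 3.14, -0.001]
wrist_force: [0.1, 0.4, -0.2]
gripper_width: 0.0496
t: 20.1
eef_pos: [0.4603, -0.27, 0.0975]
tool_rot: [-0.087, 3.14, -0.001]
wrist_force: [-0.2, 0.1, -1.3]
gripper_width: 0.0499
t: 20.3
eef_pos: [0.4601, -0.2699, 0.0961]
tool_rot: [-0.087, 3.14, -0.0]
wrist_force: [0.4, -0.1, -0.5]
gripper_width: 0.0495
```

```bash
python3 -m jog '[[57,0,0,0.001,0],[57,0,0,0.001,0],[57,0,0,0.001,0]]'
python3 -m jog '[[62,0,0,0,0],[66,0,0,0,0],[72,0,0,0,0],[80,0,0,0,0],[90,0,0,0,0],[100,0,0,0,0],[100,0,0,0,0],[100,0,0,0,0]]'
python3 - <<'E'
from h import *
im=snap('wrist','w13.png')
E
```

```text
t: 20.6
eef_pos: [0.4602, -0.2699, 0.0953]
tool_rot: [-0.087, 3.14, -0.0]
wrist_force: [0.7, 0.1, 2.4]
gripper_width: 0.0498
t: 21.4
eef_pos: [0.4601, -0.27, 0.095]
tool_rot: [-0.087, 3.14, -0.0]
wrist_force: [-0.5, 1.1, -0.2]
gripper_width: 0.0862
```

View pics/w13.png

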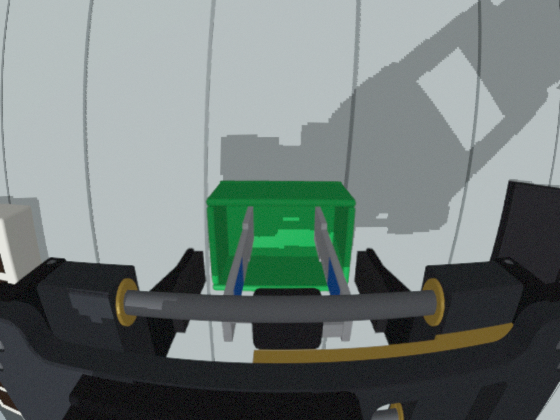

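The tongs stand free, midway between the open fingers. I retreat straight up and check.

```bash
python3 -m jog '[[100,0,0,-0.01,0],[100,0,0,-0.03,0],[100,0,0,-0.06,0],[100,0,0,-0.1,0],[100,0,0,-0.14,0],[100,0,0,-0.15,0],[100,0,0,-0.15,0],[100,0,0,-0.15,0],[100,0,0,-0.15,0],[100,0,0,-0.15,0]]'
python3 - <<'E'
from h import *
snap('wrist','w14.png');snap('scene','s14.png')
for q in ('plug_red','tongs'):
  for r in ctrl.masks_of(q,'scene')[:2]: print(q,r['confidence'],r['at'])
im=cv2.imread('pics/s14.png'); a=im[270:400,300:480]; b=im[90:180,200:280]
cv2.imwrite('pics/s14c.png',np.hstack([cv2.resize(a,None,fx=2.5,fy=2.5),cv2.resize(b,(289,325))]))
E
```

```text
t: 22.45
eef_pos: [0.4593, -0.2692, 0.2434]
tool_rot: [0.087, -3.138, -0.004]
wrist_force: [0.3, -0.8, 0.1]
gripper_width: 0.0865
plug_red 0.62 [309.1, 425.8]
tongs 0.82 [130.2, 230.6]
```

View pics/s14c.png

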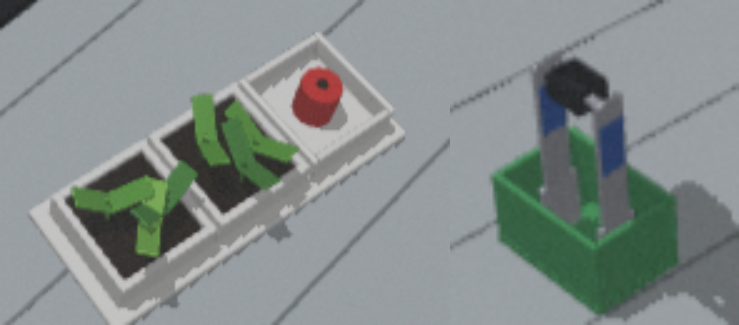

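View pics/s14.png

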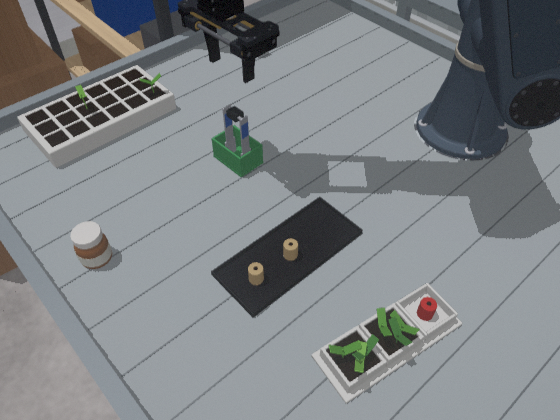

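View pics/w14.png

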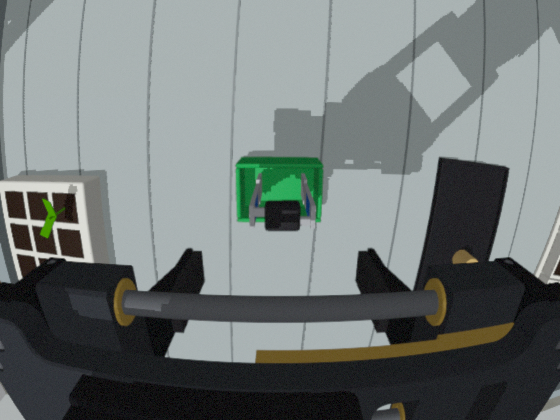

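The plug is in the cell (scene 427,308), the tongs stand in the caddy, and the straw plugs are unmoved. I check the plug's tilt against a projected upright cylinder.

Run:
```python
from h import *
im=cv2.imread('pics/s14.png'); i=im.astype(int)
m=((i[...,2]>90)&(i[...,1]<70)&(i[...,0]<70)).astype(np.uint8); m[:280]=0
ys,xs=np.nonzero(m)
from scipy.optimize import least_squares
a=np.linspace(0,2*np.pi,60)
c=cam('scene')
def hull(x,y,tx=0,ty=0):
    M=R.from_rotvec([tx,ty,0]).as_matrix(); L=np.vstack([np.c_[.014*np.cos(a),.014*np.sin(a),0*a],np.c_[.014*np.cos(a),.014*np.sin(a),0*a+.034]])
    return cv2.convexHull(proj('scene',L@M.T+[x,y,.013],c).astype(np.float32))[:,0]
S=8
big=cv2.resize(m,None,fx=S,fy=S,interpolation=cv2.INTER_NEAREST)
best=[]
def iou(p):
    h=(hull(*p)+.5)*S; r=np.zeros_like(big); cv2.fillPoly(r,[np.round(h).astype(np.int32)],1)
    return (r&big).sum()/(r|big).sum()
from scipy.optimize import minimize
for f in (2,4):
    r=minimize(lambda q:-iou(np.r_[q*[.001,.001]+[.472,.255]] if f==2 else np.r_[q[:2]*.001+[.472,.255],q[2:]*.05]),np.zeros(f),method='Nelder-Mead',options=dict(initial_simplex=np.vstack([np.zeros(f),3*np.eye(f)])))
    print(f,r.fun,r.x[:2]+[472,255],np.degrees(r.x[2:]*.05))
h=np.round((hull(*(r.x[:2]*.001+[.472,.255]))+.5)*S).astype(np.int32)
b=cv2.resize(im,None,fx=S,fy=S,interpolation=cv2.INTER_CUBIC);cv2.polylines(b,[h],True,(255,255,0),1)
cv2.imwrite('pics/fit14.png',b[280*S:340*S,390*S:470*S])
```

```text
2 -0.8108584947271342 [472.31221771 256.63514328] []
4 -0.9031287056462647 [467.86630406 254.85406445] [-5.00349299 13.4440319 ]
```

View pics/fit14.png

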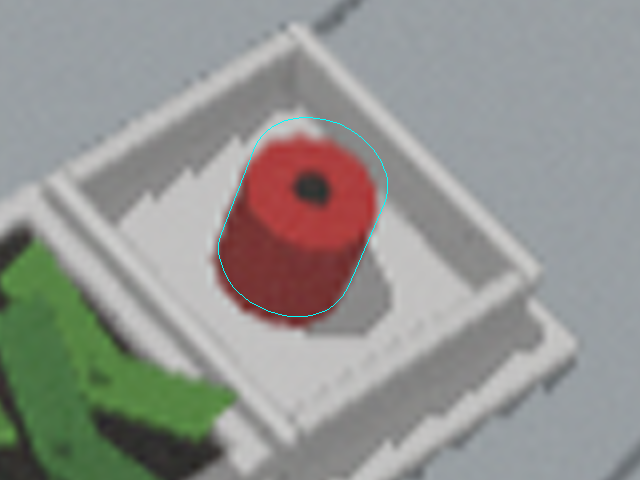

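```bash
cat > tilt.py <<'E'
from h import *
import sys
from scipy.optimize import minimize
def run(f,n,x0,z0,box):
    im=cv2.imread('pics/'+f); S=8; x,y,w,h=box
    b=cv2.resize(im[y:y+h,x:x+w],None,fx=S,fy=S,interpolation=cv2.INTER_CUBIC).astype(int)
    big=((b[...,2]>1.6*b[...,1])&(b[...,2]>1.6*b[...,0])&(b[...,2]>50)).astype(np.uint8)
    k,lab,st,_=cv2.connectedComponentsWithStats(big); j=1+np.argmax(st[1:,4]); big=(lab==j).astype(np.uint8)
    cn,_=cv2.findContours(big,cv2.RETR_EXTERNAL,cv2.CHAIN_APPROX_NONE); cv2.drawContours(big,cn,-1,1,-1)
    a=np.linspace(0,2*np.pi,60,endpoint=False); c=cam(n)
    def hull(p):
        M=R.from_rotvec([p[2],p[3],0]).as_matrix(); o=np.c_[.014*np.cos(a),.014*np.sin(a),0*a]
        return cv2.convexHull(proj(n,np.vstack([o,o+[0,0,.034]])@M.T+[p[0],p[1],z0],c).astype(np.float32))[:,0]
    def pr(q,fr): return np.r_[q[:2]*.001+x0,q[2:]*.05 if fr==4 else [0,0]]
    def iou(p):
        r=np.zeros_like(big); cv2.fillPoly(r,[np.round((hull(p)-[x,y]+.5)*S-.5).astype(np.int32)],1); return (r&big).sum()/(r|big).sum()
    for fr in(2,4):
        r=minimize(lambda q:-iou(pr(q,fr)),np.zeros(fr),method='Nelder-Mead',options=dict(initial_simplex=np.vstack([np.zeros(fr),3*np.eye(fr)])))
        p=pr(r.x,fr); print(f,n,'iou',round(-r.fun,3),'xy',p[:2].round(4),'tilt',np.degrees(p[2:]).round(1))
run('scene0.png','scene',[.462,.005],.004,(300,200,50,45))
run('s14.png','scene',[.472,.255],.013,(400,285,55,50))
snap('side','sd15.png')
run('side0.png','side',[.462,.005],.004,(290,225,50,45))
run('sd15.png','side',[.472,.255],.013,(265,335,65,60))
im=cv2.imread('pics/sd15.png'); cv2.imwrite('pics/sd15c.png',cv2.resize(im[320:400,240:340],None,fx=7,fy=7,interpolation=cv2.INTER_CUBIC))
E
python3 tilt.py
```

```text
scene0.png scene iou 0.976 xy [0.4628 0.0058] tilt [0. 0.]
scene0.png scene iou 0.984 xy [0.4621 0.0053] tilt [-1.7  2.2]
s14.png scene iou 0.877 xy [0.4713 0.2559] tilt [0. 0.]
s14.png scene iou 0.948 xy [0.4683 0.2555] tilt [-2.2 10.4]
side0.png side iou 0.89 xy [0.4624 0.0067] tilt [0. 0.]
side0.png side iou 0.921 xy [0.4626 0.008 ] tilt [ 9.3 -0.2]
sd15.png side iou 0.832 xy [0.4724 0.2551] tilt [0. 0.]
sd15.png side iou 0.908 xy [0.471  0.2532] tilt [-8.7  0.1]
```

View pics/sd15c.png

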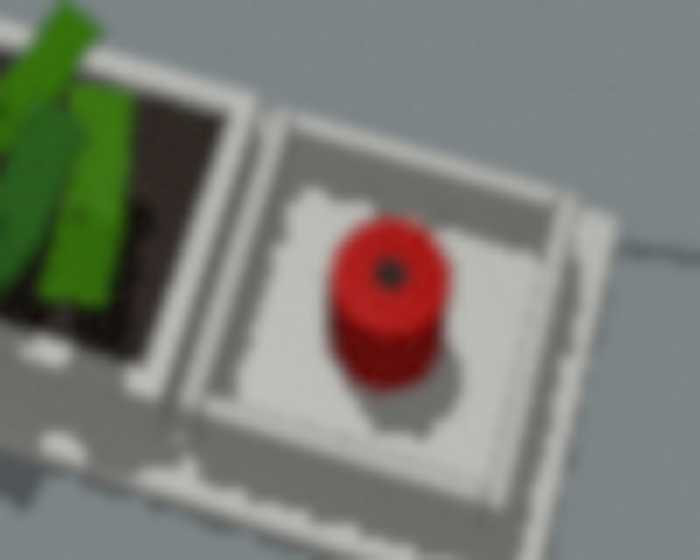

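Run:
```python
from h import *
a=np.linspace(0,2*np.pi,60)
o=[]
for f,n,x,y,bx in(('s14.png','scene',.4713,.2559,(400,285)),('sd15.png','side',.4724,.2551,(265,335))):
    b=cv2.resize(cv2.imread('pics/'+f)[bx[1]:bx[1]+55,bx[0]:bx[0]+50],None,fx=8,fy=8,interpolation=cv2.INTER_CUBIC)
    for z in(.013,.047):
        p=(proj(n,np.c_[x+.014*np.cos(a),y+.014*np.sin(a),0*a+z])-bx+.5)*8-.5
        cv2.polylines(b,[np.round(p).astype(np.int32)],True,(255,255,0),1)
    o.append(b)
cv2.imwrite('pics/ov.png',np.hstack(o))
```

```text
(no output)
```

View pics/ov.png

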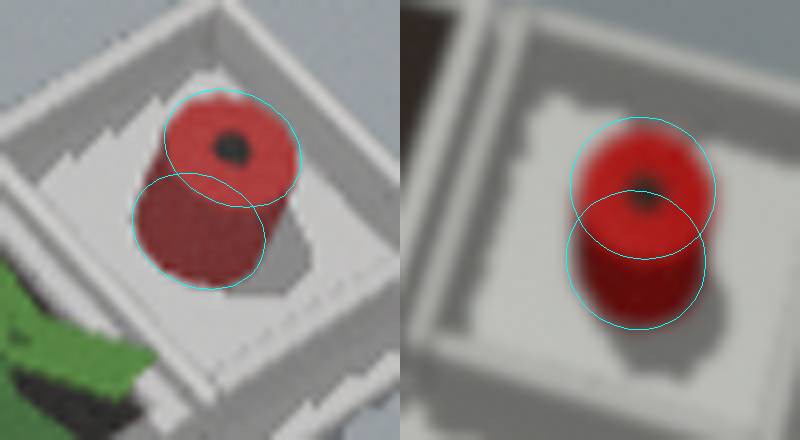

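The upright model coincides with the plug in both views, centred about 1 mm from the cell's middle. I hand in.

Run:
```python
from h import *
print(ctrl.read_state()['t']); print(ctrl.job_done())
```

```text
22.7
the job is handed in; nothing more can be done
None
```

I took the tongs out of the caddy and squeezed them on the red plug. I carried the plug to the empty cell and set it on the floor, with contact felt at about 4 N before opening. Then I stood the tongs back in the caddy, let go and backed off upwards. I handed in at t = 22.7 s of the 48 s; no verdict is reported.

**What the last checks showed**
- **Red plug:** it is on the cell floor, about 1 mm from the middle in both camera fits. The fingers stayed at the tongs' grip height throughout.
- **Tongs:** they stand upright in the caddy, judged by eye in the last pictures, with the fingers clear above.
- **Straw plugs:** they show no movement in the scene picture; I did not re-measure them.

**One check disagreed:** a free fit of the plug's tilt gave about 9–10 degrees. The two cameras put the tilt in different directions, and the side camera gave a similar figure for the untouched plug at the start. I took that as mask error, because an upright outline drawn over both pictures matched the plug well. It is not ruled out by measurement.

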